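# Send a roller hanger down the gravity rail

## Robot

A 6-joint arm with a two-finger parallel gripper is mounted at the origin on a cart in front of the work surface, level with it; the furniture and walls round the work are solid. World frame = base frame: x ahead of the robot, y to its left, z up, the work surface at z = 0. Lengths are in m, angles in degrees, forces in N, time in s.
With the tool pointing down it reaches from about 0.35 to 0.85 m from the base axis. Payload 8.1 kg.
Tool frame: the origin (TCP) lies at the very end of the fingers, on their centre line; the grasp point (between the pads) lies 19 mm behind it (r.grip_depth is the distance from the TCP to the grasp point, in m); z points along the fingers, y is the direction in which the jaws open and shut (so a half turn about z gives the same grasp; the last joint's range is limited). The gripper opens to 85 mm and grips with 20 to 120 N. Pads are 22 mm wide; open, the fingers measure 114 mm over their backs; the gripper's body (76 mm by 85 mm) begins 54 mm behind the grasp point. The pads swing forward as they close: fully open they stand 13 mm farther back than shut.
Start: joints at [-75.424, 7.471, 85.268, -0, 87.261, -4.893], TCP at [0.2, -0.566, 0.231] pointing down, gripper open.
Joint ranges: [-169.43, 169.43], [-51.17, 129.36], [1.28, 143.12], [-76.62, 256.62], [0, 156.53], [-152.29, 152.29]. Speed limits (degrees/s): [136.94, 136.94, 159.86, 180, 180, 180].

## Interface

Orientations are given as a 3x3 rotation matrix whose columns are the frame's x, y, z axes.
In Python, from cell import r gives the robot as it stands.
- The arm moves only by the shell command python3 -m creep 'ROWS' [OPENING] [FORCE]. ROWS is JSON, a list of rows, each a list of 4 numbers: the shift along the tool's x, y, z in mm, then the turn about the tool's z in degrees. A call has exactly 10 rows; each row shifts and turns the commanded pose from where the row before left it, along the tool's axes as they then stand; what a row does not reach is not made up. A row lasts 1/10 s, in which the tool goes at most 50 mm and 8.59 degrees, less where a joint would pass 70% of its speed; a pose out of reach is approached as far as the arm can. A call is refused whole if a number of a shift passes 50 or a number of a turn 8.59, either way. A call with a gripper value outside its range is refused whole. OPENING is the closure, from -1 (fully open) to 1 (shut), set as the call begins (- or left out, the last holds). The fingers move at their own pace and stop on an object; FORCE is the grip in N (left out, the last holds). Time passes only in rows, so rows that do not move let the fingers close, or fill a call up. It gives the time, the measured TCP pose, the force and the opening at its end, in the units of the state.
- r.observe(): the state, without advancing time (a new reading comes with each control period).
- r.grab_frame(name): name is "scene" or "top" or "wrist"; returns the picture (420x560x3 uint8, blue, green, red); there is no depth.
- r.calibration(name): a dict with "K" (3x3 intrinsics, pixels), "R" (3x3) and "t" (3): a world point X has camera coordinates R X + t. Camera axes: x right, y down, z forward; pixel columns grow to the right and rows downward; lengths in m; the calibration is good to about 2 mm. A picture is of the moment at which its call begins: read the wrist's pose just before it. calibration takes no time and is no camera call; for the wrist camera it gives the pose at the moment of the call.
- r.finish_job(): hands the job in, once; it reports no verdict.
The state is a dict: "time_s": time; "joint_pos": joint angles; "qd": joint speeds; "tau": joint torques, N m; "position": TCP position; "eef_rot": TCP orientation; "ft_force": force on the tool from outside, world axes, zero at the start; "wrist_torque": the same for the moment, N m; "grip_width": opening from 0.0 (shut) to 1.0 (fully open).
Only numpy, scipy, OpenCV 4.12 (cv2) and the standard library are available. Lean on these libraries where they do the work, as an engineer would, in place of code of your own. Each camera call takes 0.05 s, during which the arm holds its last target.

## Task

Take the roller hanger by its blue tab and hook it sideways over the yellow loading mark at the high end of the sloped rail, the hook's open side towards the red gate's pin; lower it until it bears lightly on the rail while you still hold it, for about half a second. Keeping it on the rail, slide it down through the sprung gate until the gate has shut behind it, bear lightly there for a moment, then let go so that it rolls by itself down to the rubber end stop and comes to rest there. The rail bends easily: never load it with more than about 20 N, and leave everything else where it is.

Things in the scene. Friction and masses are not known exactly. Their poses are not given: they have to be found in the camera images.
- hanger_grip (a point): Centre of the blue tab on top of the loose roller hanger, to be gripped. Hanger axes: z up, y along the rail once hung, +x the open side of its hook. Tab 14 mm thick in x, 30 mm long in y, free from 24 mm below this point (steel yoke) to 20 mm above. The hanger's underside is 153 mm below, the roller's tread (which lands on the rail) 68 mm below. At the start it stands upright on the worktop.
- stand: Fixed stand of the rail; origin at the centre of its underside on the worktop, z up, y along the rail, +x the side of the gate's pin. The rail is a straight bar 8 mm wide at x = 0, y = +0.15 to -0.15, 16 mm deep, falling 10 degrees towards -y. Its height is set by clamped rods and NOT reported: its top is 140 to 164 mm above the worktop at y = +0.045 and must be felt. All fittings stay below 40 mm over the rail's top.
- gate (a joint): Swing of the red sprung gate, rad: 0 shut, grows as the hanger pushes it downhill; lets the hanger by at about 0.8. The spring takes about 1 N at the blade to start and 3 N at 0.8; it does not open uphill.
- hanger: Steel roller hanger, about 0.27 kg, 173 mm tall, brass rings on its floor plate (56 mm in x, 60 mm in y). Origin: centre of the underside, axes as hanger_grip. Yoke, spine (-x side, runs down to the floor plate) and short cheek (+x side, ends 2 mm below the tread; the ring pegs below it end 63 mm lower, and the rail enters through this mouth) reach 24 mm from the middle in x and 15 mm in y.
- hanger_roller (a point): Centre of the hanger's roller, 97 mm above its underside, 56 mm below hanger_grip; turns about x, tread radius 12 mm, 14 mm between its white flanges, which are 4 mm high. The rail between them is 8 mm wide; it is stiff, so once in contact a tenth of a millimetre changes the load by newtons.
- loading_point (a point): Point on the worktop straight below the middle of the yellow loading mark (stand y = +0.063 to +0.108, this point +0.085); stand axes. The rail's top is 147 to 171 mm above it. Hang the hanger here with its axes along the stand's: from the -x side, with hanger_grip 250 mm above the worktop, it can be moved in over the rail at any height of the rail, then lowered. Turned round, its spine would hit the gate's bracket.
- gate_point (a point): Point on the worktop straight below the red gate (stand y = +0.045). The gate is a blade across the rail, 20 to 32 mm above the rail's top, on a pin at stand x = +0.052, which ends 37 mm above the rail's top. The hanger's cheek pushes it downhill; it is clear after 28 mm and snaps shut behind the hanger's tail.
- release_point (a point): Point on the worktop straight below where to let go (stand y = -0.008): with the hanger's middle here the gate is shut behind it. Going on in the hand is allowed as far as stand y = -0.06, not further. The rail's top is 9 mm lower than at the gate.
- stop_point (a point): Point on the worktop straight below the middle of a hanger that rests against the rubber end stop (stand y = -0.105).
- steel_weight: Bystander, leave alone: round black weight with a stud, 58 mm wide, 47 mm tall; origin under its centre.
- masking_tape: Bystander, leave alone: roll of tape lying flat, 96 mm wide, 25 mm tall; origin under its centre.
- charcoal_block: Bystander, leave alone: black soldering block, 41 x 63 x 22 mm; origin under its centre.
- pliers_red: Bystander, leave alone: red pliers lying flat, 46 x 134 x 13 mm; origin under its centre.
Things that resemble listed ones, but are neither listed nor needed, are in the scene too. Of the things that look like the hanger, take the one that is farthest from the robot's base at the start.

How it is judged (in metres and radians):
On the way, in this order (a step that is already met when the one before it is completed fails the run):
1. the hanger, still held, bears on the rail above the gate, at the loading mark (contact force between the fingers and hanger above 1 N and contact force between hanger and stand above 1 N and y of hanger_grip in the frame of stand between 0.062 and 0.12 m and x of hanger_grip in the frame of stand between -0.015 and 0.015 m and value of joint gate below 0.1 rad), for 0.3 s.
2. the held hanger pushes the gate open (contact force between the fingers and hanger above 1 N and contact force between hanger and stand above 0.5 N and value of joint gate above 0.5 rad), for 0.05 s.
3. below the gate, with the gate shut behind it, the held hanger bears on the rail again (contact force between the fingers and hanger above 1 N and contact force between hanger and stand above 1 N and y of hanger_grip in the frame of stand below 0.015 m and value of joint gate below 0.15 rad), for 0.2 s.
At the end, for the whole second after the job is handed in: The hanger hangs upright (within 0.15 rad) on the rail, its tab within about 10 mm of its place at the rubber end stop and within 15 mm of the rail's line to the side, at rest and released; the gate is shut (under 0.15 rad) (y of hanger_grip in the frame of stand between -0.125 and -0.094 m and x of hanger_grip in the frame of stand between -0.015 and 0.015 m and height (world z) of hanger_grip above 0.165 m and angle between hanger_grip's own z axis and vertical below 0.15 rad and linear speed of hanger below 0.03 m/s and value of joint gate below 0.15 rad and contact force between hanger and stand above 1 N and contact force between the fingers and hanger below 0.1 N); the robot touches nothing.
It fails at once if the rail, gate or stand loaded with more than 20 N through the hanger (contact force between hanger and stand above 20 N).
It fails at once if the robot pushes the stand, rail or gate itself with more than 10 N (contact force between any of the fingers, the arm and stand above 10 N).
It fails at once if the hanger is carried or pushed down to the end stop instead of rolling by itself (contact force between the fingers and hanger above 0.5 N and y of hanger_grip in the frame of stand below -0.06 m and x of hanger_grip in the frame of stand between -0.03 and 0.03 m).
It fails at once if a bystander is moved by more than 20 mm (distance of any of steel_weight, masking_tape, charcoal_block, pliers_red from where it was at the start of the episode above 0.02 m).
It also fails if it takes over 61 s, if anything falls off the work surface, if the arm or the gripper's body presses on something with over 40 N, if the wrist force passes 120 N, or if a joint passes its speed limit or range.

## Working session

There is one attempt and no reset: what is moved stays moved. The work goes in short steps, Python scripts to look and compute and a shell command to move; the robot and the scene stay as the last step left them, time stands still between calls to the robot, and variables do not carry over. Pictures are saved under pics/ and viewed, and the job is handed in when it is done.

```bash
mkdir -p pics; ls; python3 - <<'E'
from cell import r
import cv2
s=r.observe();print(s)
for n in ["scene","top","wrist"]:
    c=r.calibration(n);print(n,c)
    cv2.imwrite(f"pics/{n}0.png",r.grab_frame(n))
E
```

```text
pics
{'time_s': 0.0, 'joint_pos': array([-7.54257119e+01,  7.51497470e+00,  8.53292717e+01,  2.47137145e-03,
        8.72593437e+01, -4.89300951e+00]), 'qd': array([-0.09938558, -0.06773643, -0.00060559, -0.06645274, -0.07569039,
       -0.01400852]), 'tau': array([-1.17584143e-03, -5.69377434e+01, -5.00565755e+01, -3.09770394e-04,
        1.44700654e-02,  1.03114125e-06]), 'position': array([ 0.19986302, -0.56516825,  0.23024587]), 'eef_rot': array([[ 9.42832604e-01,  3.33266426e-01, -4.13255184e-04],
       [ 3.33266624e-01, -9.42830980e-01,  1.76065195e-03],
       [ 1.97136392e-04, -1.79772422e-03, -9.99998365e-01]]), 'ft_force': array([-0.29441396,  0.1848709 ,  0.26312465]), 'wrist_torque': array([ 0.05028612, -0.04881079,  0.01083633]), 'grip_width': 1.00064991067762}
scene {'K': array([[404.13142057,   0.        , 279.16916975],
       [  0.        , 404.13142057, 204.1599324 ],
       [  0.        ,   0.        ,   1.        ]]), 'R': array([[-0.81266256, -0.58259144,  0.01291446],
       [-0.44465139,  0.60561974, -0.65993171],
       [ 0.37664932, -0.54204422, -0.75121458]]), 't': array([0.44384438, 0.22165115, 1.00010711])}
top {'K': array([[446.05388998,   0.        , 274.85234576],
       [  0.        , 446.05388998, 217.2823921 ],
       [  0.        ,   0.        ,   1.        ]]), 'R': array([[-0.0273035 , -0.99951981,  0.01465142],
       [-0.9968741 ,  0.02613833, -0.07455753],
       [ 0.07413876, -0.01664131, -0.99710908]]), 't': array([0.07800028, 0.50969869, 1.21489204])}
wrist {'K': array([[378.42236744,   0.        , 276.61901494],
       [  0.        , 378.42236744, 209.73533968],
       [  0.        ,   0.        ,   1.        ]]), 'R': array([[ 0.33220596, -0.94320615, -0.0011625 ],
       [-0.90187166, -0.31800795,  0.2924012 ],
       [-0.27616429, -0.096089  , -0.95629503]]), 't': array([-0.59947427, -0.03627767,  0.37870165])}
```

View pics/scene0.png

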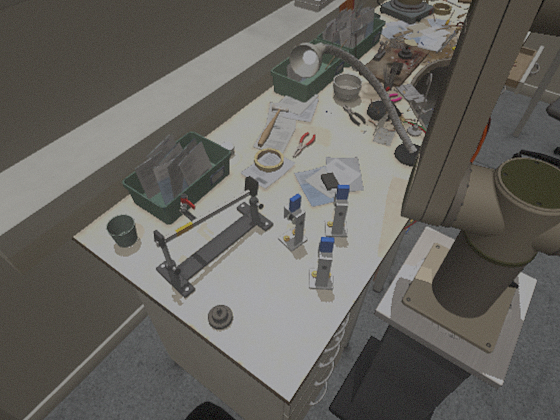

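View pics/top0.png

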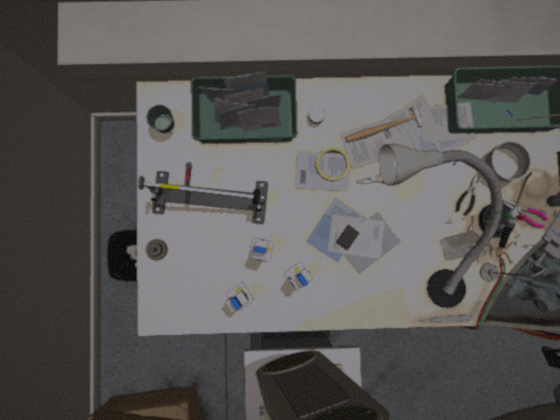

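```bash
python3 - <<'E'
import cv2
a=cv2.imread("pics/top0.png")[150:320,130:330]
cv2.imwrite("pics/topz.png",cv2.resize(a,None,fx=4,fy=3.5,interpolation=cv2.INTER_CUBIC)[:600])
a=cv2.imread("pics/scene0.png")[160:340,100:370]
cv2.imwrite("pics/scenez.png",cv2.resize(a,None,fx=2.9,fy=2.9,interpolation=cv2.INTER_CUBIC))
E
```

```text
(no output)
```

View pics/topz.png

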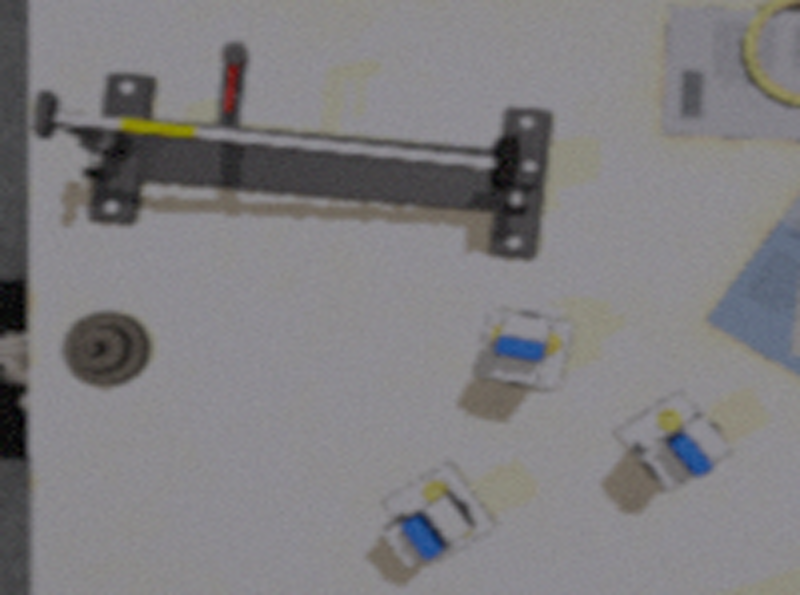

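View pics/scenez.png

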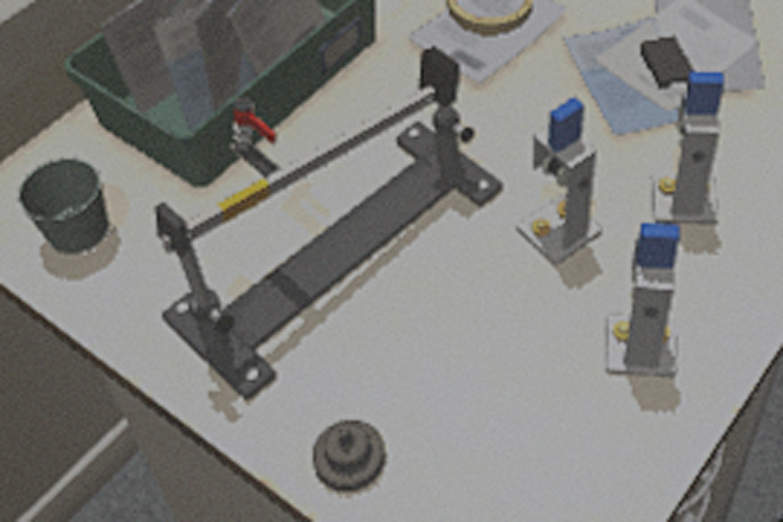

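```bash
cat > h.py <<'E'
import numpy as np, cv2
from cell import r
def ray(n,uv,c=None):
    c=c or r.calibration(n); R=np.array(c["R"]);t=np.array(c["t"])
    o=-R.T@t; d=R.T@np.linalg.inv(c["K"])@np.array([uv[0],uv[1],1.]); return o,d/np.linalg.norm(d)
def plane(n,uv,z,c=None):
    o,d=ray(n,uv,c); return o+d*(z-o[2])/d[2]
def tri(rays):
    A=np.zeros((3,3));b=np.zeros(3)
    for o,d in rays:
        P=np.eye(3)-np.outer(d,d);A+=P;b+=P@o
    p=np.linalg.solve(A,b); return p,[np.linalg.norm((np.eye(3)-np.outer(d,d))@(p-o)) for o,d in rays]
def proj(n,X,c=None):
    c=c or r.calibration(n); q=c["K"]@(c["R"]@np.array(X)+c["t"]); return q[:2]/q[2]
def blobs(img,lo,hi,amin=15):
    h=cv2.cvtColor(img,cv2.COLOR_BGR2HSV); m=cv2.inRange(h,np.array(lo),np.array(hi))
    n,l,s,c=cv2.connectedComponentsWithStats(m)
    out=[]
    for i in range(1,n):
        if s[i,4]>=amin:
            ys,xs=np.nonzero(l==i); out.append((s[i,4],c[i],cv2.minAreaRect(np.c_[xs,ys].astype(np.float32))))
    return sorted(out,key=lambda a:-a[0])
E
python3 - <<'E'
from h import *
for n in ("top","scene"):
    im=cv2.imread(f"pics/{n}0.png"); print(n)
    for b in blobs(im,(100,120,60),(125,255,255)): print(" blue",b)
    for b in blobs(im,(22,150,90),(35,255,255),10)[:6]: print(" yel",b)
    for b in blobs(im,(0,140,50),(8,255,255),10)[:6]+blobs(im,(172,140,50),(180,255,255),10)[:4]: print(" red",b)
    print(plane(n,(446,290) if n=="top" else (405,155),0))
for u in [(490,230),(498,200),(470,165),(440,157),(395,165)]:
    for z in (.3,.45): print(u,z,plane("top",u,z))
E
python3 - <<'E'
import cv2
a=cv2.imread("pics/scene0.png")[0:180,260:480]
cv2.imwrite("pics/lamp.png",cv2.resize(a,None,fx=3.3,fy=3.3))
E
```

```text
top
 blue (np.int32(71), array([235.3943662 , 302.83098592]), ((235.441162109375, 302.73529052734375), (11.661903381347656, 6.173949241638184), 59.036251068115234))
 blue (np.int32(57), array([302.10526316, 279.36842105]), ((302.0384216308594, 279.30767822265625), (12.203404426574707, 4.714951992034912), 56.3099365234375))
 blue (np.int32(54), array([259.55555556, 249.24074074]), ((259.558837890625, 249.2647247314453), (11.399173736572266, 4.608177185058594), 14.03624439239502))
 yel (np.int32(58), array([168.63793103, 186.15517241]), ((168.984619140625, 186.1230926513672), (16.37258529663086, 3.4729723930358887), 7.125016689300537))
 red (np.int32(35), array([548.71428571, 336.54285714]), ((549.4038696289062, 336.48077392578125), (19.023265838623047, 3.1378581523895264), 11.309932708740234))
 red (np.int32(22), array([495., 286.]), ((494.8000183105469, 286.3999938964844), (0.8944271206855774, 21.46625328063965), 26.56505012512207))
 red (np.int32(15), array([530.66666667, 332.66666667]), ((530.5577392578125, 332.7115478515625), (7.2562971115112305, 2.3533935546875), 11.3099327087402
[... 1682 characters left out ...]
np.int32(12), array([471.83333333, 159.5       ]), ((472.0, 159.5), (2.1213202476501465, 4.949747085571289), 45.0))
[ 3.20202505e-01 -3.99492959e-01  1.11022302e-16]
(490, 230) 0.3 [ 0.45127053 -0.39109315  0.3       ]
(490, 230) 0.45 [ 0.44634993 -0.31580347  0.45      ]
(498, 200) 0.3 [ 0.51538669 -0.41255169  0.3       ]
(498, 200) 0.45 [ 0.50032368 -0.33386753  0.45      ]
(470, 165) 0.3 [ 0.59305429 -0.35644185  0.3       ]
(470, 165) 0.45 [ 0.56570521 -0.28663359  0.45      ]
(440, 157) 0.3 [ 0.61216136 -0.29211397  0.3       ]
(440, 157) 0.45 [ 0.58178977 -0.23248161  0.45      ]
(395, 165) 0.3 [ 0.59704373 -0.19345456  0.3       ]
(395, 165) 0.45 [ 0.56906357 -0.14942893  0.45      ]
```

View pics/lamp.png

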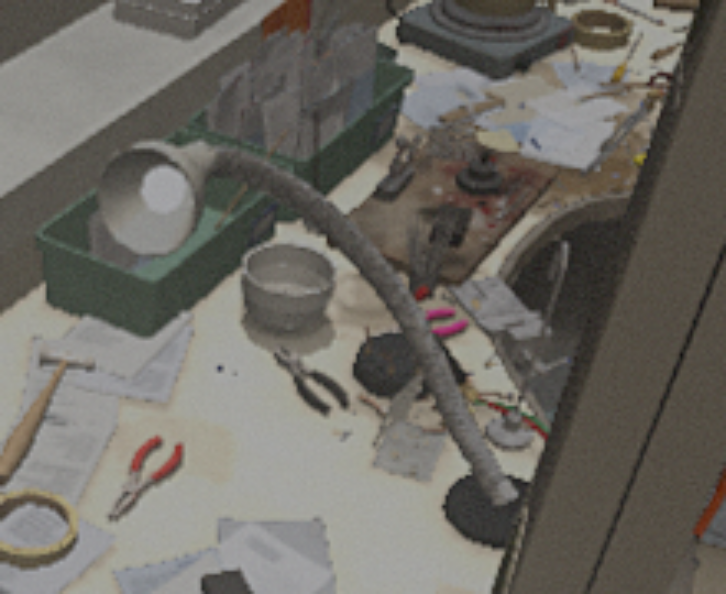

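View pics/wrist0.png

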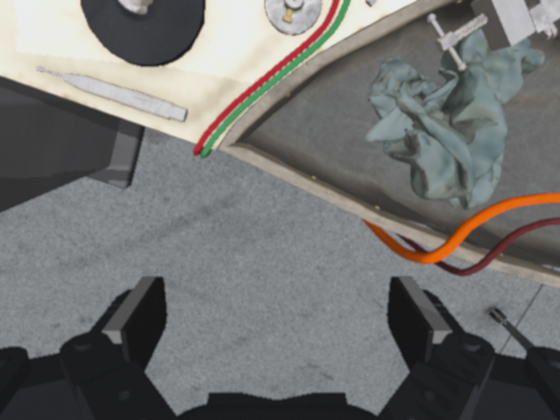

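```bash
python3 - <<'E'
from h import *
print(tri([ray("top",(259.56,249.24)),ray("scene",(294.98,197.54))]))
for z in (.153,.173): print(plane("top",(259.56,249.24),z))
print("yellow mark",tri([ray("top",(168.64,186.16)),ray("scene",(183.78,226.75))]))
print("red",tri([ray("top",(187.45,171.45)),ray("scene",(187.45,202.26))]))
# base beam feet corners from zoomed top (zoom 4,3.5 offset 130,150)
f=lambda x,y:(130+x/4,150+y/3.5)
for nm,p in dict(holeA=(128,88),holeB=(110,208),h3=(528,122),h4=(514,242)).items(): print(nm,plane("top",f(*p),0.006))
g=lambda x,y:(100+x/2.9,160+y/2.9)
for nm,p in dict(holeA=(182,308),holeB=(252,376),h3=(412,142),h4=(484,186)).items(): print(nm,plane("scene",g(*p),0.006))
E
```

```text
(array([0.42481086, 0.10622547, 0.17119313]), [np.float64(0.0008404476406311073), np.float64(0.0008404476406308374)])
[0.4241543  0.10615023 0.153     ]
[0.42408145 0.10576141 0.173     ]
yellow mark (array([0.58408685, 0.32445316, 0.16192411]), [np.float64(1.1013129460335302e-05), np.float64(1.101312946028591e-05)])
red (array([0.61624701, 0.27508847, 0.17979916]), [np.float64(0.0002583357882837316), np.float64(0.0002583357882838463)])
holeA [0.63919757 0.37707491 0.006     ]
holeB [0.54303295 0.39038378 0.006     ]
h3 [0.60471621 0.09770201 0.006     ]
h4 [0.50852137 0.10989027 0.006     ]
holeA [0.64377495 0.37548292 0.006     ]
holeB [0.54653856 0.38803586 0.006     ]
h3 [0.60220177 0.10556759 0.006     ]
h4 [0.51106014 0.10797427 0.006     ]
```

```bash
python3 -m creep '[[0,0,0,-8.5],[0,0,0,-8.5],[0,0,0,-8.5],[0,0,0,-8.5],[0,0,0,-8.5],[0,0,0,-8.5],[0,0,0,-8.5],[0,0,0,-8.5],[0,0,0,-2.5],[0,0,0,0]]' -1 30; python3 -c "
from h import *
print(r.observe()['eef_rot'],r.observe()['joint_pos'])"
```

```text
time_s: 1.15
position: [0.1999, -0.5655, 0.2309]
eef_rot: [[-0.0, 1.0, -0.0], [1.0, 0.0, 0.001], [0.001, -0.0, -1.0]]
ft_force: [-0.2, 0.3, 0.4]
grip_width: 1.0
[[-3.56417344e-05  9.99999980e-01 -1.96121357e-04]
 [ 9.99999753e-01  3.57793068e-05  7.01507234e-04]
 [ 7.01514237e-04 -1.96096306e-04 -9.99999735e-01]] [-7.54244055e+01  7.48794167e+00  8.52930937e+01 -7.61194885e-04
  8.72606924e+01 -7.54264149e+01]
```

```bash
python3 -m creep '[[43,0,0,0],[43,0,0,0],[43,0,0,0],[43,0,0,0],[43,0,0,0],[38,25,-5,0],[38,25,-5,0],[38,25,-5,0],[38,25,-5,0],[40,17,0,0]]'; python3 -m creep '[[40,17,0,0],[40,17,0,0],[40,17,0,0],[40,17,0,0],[40,17,0,0],[40,17,0,0],[0,0,0,0],[0,0,0,0],[0,0,0,0],[0,0,0,0]]'; python3 - <<'E'
from h import *
import pickle
c=r.calibration("wrist");im=r.grab_frame("wrist");cv2.imwrite("pics/w1.png",im);pickle.dump(c,open("w1.pkl","wb"))
print(r.observe()["position"],proj("wrist",(.424,.106,.173)))
E
```

```text
time_s: 2.15
position: [0.3183, -0.1573, 0.2522]
eef_rot: [[0.003, 1.0, 0.002], [1.0, -0.003, -0.001], [-0.001, 0.002, -1.0]]
ft_force: [0.4, 0.0, -0.0]
grip_width: 1.0
time_s: 3.15
position: [0.4192, 0.0801, 0.2514]
eef_rot: [[0.003, 1.0, 0.0], [1.0, -0.003, -0.0], [-0.0, 0.0, -1.0]]
ft_force: [-0.4, -0.2, -0.2]
grip_width: 1.002
[0.41925746 0.08008406 0.25142783] [283.23281448 179.49281065]
```

View pics/w1.png

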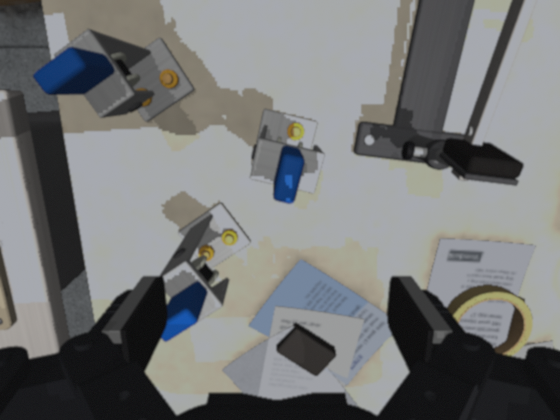

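```bash
python3 - <<'E'
from h import *
import pickle
im=cv2.imread("pics/w1.png")
cv2.imwrite("pics/w1z.png",cv2.resize(im[90:220,220:360],None,fx=4.5,fy=4.5,interpolation=cv2.INTER_CUBIC))
for b in blobs(im,(100,120,30),(125,255,255),40): print(b)
c=pickle.load(open("w1.pkl","rb"))
for z in (.153,.173): print(plane("wrist",(288,174),z,c))
E
```

```text
(np.int32(2485), array([72.93440644, 71.86519115]), ((73.0916748046875, 72.29400634765625), (45.445926666259766, 69.66211700439453), 54.246116638183594))
(np.int32(1434), array([182.97280335, 310.59553696]), ((181.3031463623047, 311.42791748046875), (33.24428939819336, 62.505977630615234), 56.97612762451172))
(np.int32(1173), array([288.07075874, 174.23614663]), ((288.4522399902344, 174.3735809326172), (23.685203552246094, 54.4909553527832), 12.994616508483887))
[0.42734927 0.10519095 0.153     ]
[0.42673694 0.10932608 0.173     ]
```

View pics/w1z.png

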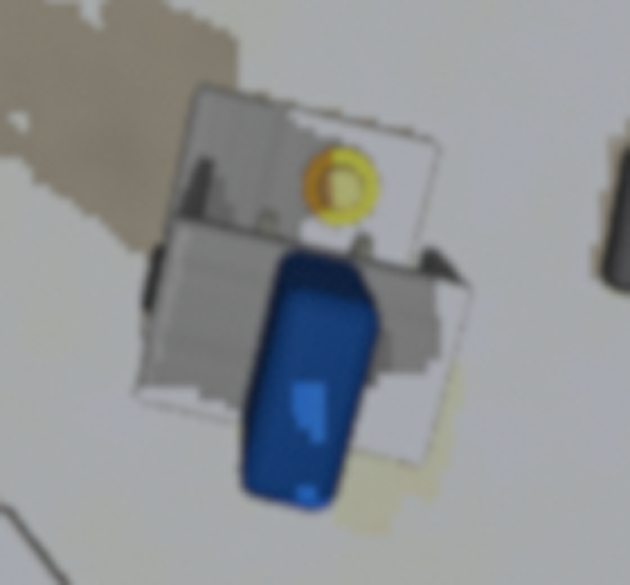

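```bash
python3 - <<'E'
from h import *
import pickle
c=pickle.load(open("w1.pkl","rb"))
g=lambda x,y:(220+x/4.5,90+y/4.5)
def ang(a,b,z):
    p,q=plane("wrist",g(*a),z,c),plane("wrist",g(*b),z,c); d=q-p
    print(p.round(4),q.round(4),np.linalg.norm(d).round(4),np.degrees(np.arctan2(d[1],d[0])).round(2))
print("plate top edge (60 or 56)");ang((200,87),(438,143),.004)
print("yoke top far edge(48)");ang((178,222),(470,288),.129)
print("yoke left (30)");ang((135,397),(178,222),.129)
print("yoke right");ang((418,465),(470,288),.129)
print("yoke bottom");ang((135,397),(418,465),.129)
print("tab top");ang((243,480),(283,275),.173);ang((335,500),(375,320),.173)
E
```

```text
plate top edge (60 or 56)
[0.4082 0.1399 0.004 ] [0.4611 0.1276 0.004 ] 0.0543 -13.08
yoke top far edge(48)
[0.4083 0.1246 0.129 ] [0.4535 0.1143 0.129 ] 0.0463 -12.88
yoke left (30)
[0.4011 0.0973 0.129 ] [0.4083 0.1246 0.129 ] 0.0283 75.11
yoke right
[0.4461 0.086  0.129 ] [0.4535 0.1143 0.129 ] 0.0293 75.39
yoke bottom
[0.4011 0.0973 0.129 ] [0.4461 0.086  0.129 ] 0.0464 -14.08
tab top
[0.4184 0.0955 0.173 ] [0.4237 0.1229 0.173 ] 0.0279 78.98
[0.4307 0.0927 0.173 ] [0.4357 0.117  0.173 ] 0.0248 78.46
```

```bash
python3 -m creep '[[25.5,8,0,0],[0,0,0,6.8],[0,0,0,6.8],[0,0,10,0],[0,0,15,0],[0,0,15,0],[0,0,15,0],[0,0,5,0],[0,0,0,0],[0,0,0,0]]'; python3 - <<'E'
from h import *
im=r.grab_frame("wrist");cv2.imwrite("pics/w2.png",im)
s=r.observe();print(s["position"],s["eef_rot"][:,0], s["ft_force"], proj("wrist",(.4273,.1056,.173)))
E
```

```text
time_s: 4.2
position: [0.4275, 0.1067, 0.1915]
eef_rot: [[0.235, 0.972, 0.0], [0.972, -0.235, 0.0], [0.0, 0.0, -1.0]]
ft_force: [0.3, -0.4, 0.6]
grip_width: 1.003
[0.42778348 0.10675387 0.19193782] [2.35424952e-01 9.71892473e-01 3.35614921e-04] [-0.08064229 -0.09166446  0.1470769 ] [274.82394755 264.91900053]
```

View pics/w2.png

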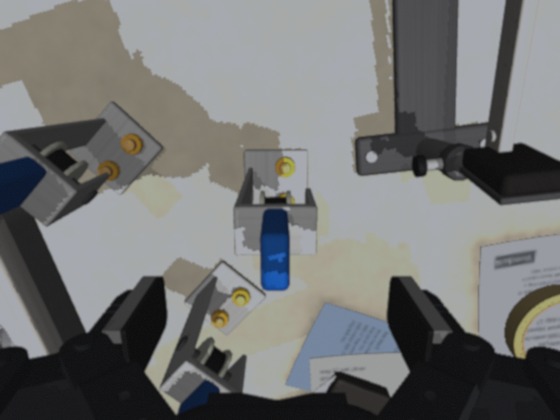

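```bash
python3 -m creep '[[0,0,12,0],[0,0,15,0],[0,0,15,0],[0,0,10,0],[0,0,3,0],[0,0,0,0],[0,0,0,0],[0,0,0,0],[0,0,0,0],[0,0,0,0]]'; python3 -m creep '[[0,0,0,0],[0,0,0,0],[0,0,0,0],[0,0,0,0],[0,0,0,0],[0,0,0,0],[0,0,0,0],[0,0,0,0],[0,0,0,0],[0,0,0,0]]' 1 40;
```

```text
time_s: 5.25
position: [0.4277, 0.1067, 0.1367]
eef_rot: [[0.236, 0.972, 0.001], [0.972, -0.236, 0.0], [0.0, 0.001, -1.0]]
ft_force: [-0.6, -1.5, 0.1]
grip_width: 1.003
time_s: 6.25
position: [0.4273, 0.1067, 0.1363]
eef_rot: [[0.236, 0.972, -0.0], [0.972, -0.236, 0.0], [0.0, -0.0, -1.0]]
ft_force: [-1.0, 0.0, 1.3]
grip_width: 0.159
```

```bash
python3 -m creep '[[0,0,-5,0],[0,0,-15,0],[0,0,-25,0],[0,0,-25,0],[0,0,-20,0],[0,0,-10,0],[10,0,0,0],[20,0,0,0],[30,0,0,0],[30,0,0,0]]'; python3 -m creep '[[30,0,0,0],[30,0,0,0],[30,0,0,0],[30,3,0,0],[21,0,0,0],[10,0,0,0],[0,0,0,-6],[0,0,0,0],[0,0,0,0],[0,0,0,0]]'; python3 - <<'E'
from h import *
import pickle
c=r.calibration("wrist");im=r.grab_frame("wrist");cv2.imwrite("pics/w3.png",im);pickle.dump(c,open("w3.pkl","wb"))
cv2.imwrite("pics/s3.png",r.grab_frame("scene"));cv2.imwrite("pics/t3.png",r.grab_frame("top"))
s=r.observe();print(s["position"],s["eef_rot"][:,0], s["ft_force"])
E
```

```text
time_s: 7.25
position: [0.4481, 0.1954, 0.2345]
eef_rot: [[0.237, 0.972, -0.002], [0.972, -0.237, -0.0], [-0.001, -0.002, -1.0]]
ft_force: [1.0, -0.6, -2.2]
grip_width: 0.161
time_s: 8.25
position: [0.4869, 0.3397, 0.236]
eef_rot: [[0.135, 0.991, -0.0], [0.991, -0.135, -0.0], [-0.0, -0.0, -1.0]]
ft_force: [0.2, 0.1, -2.8]
grip_width: 0.159
[0.48710908 0.3398898  0.23636451] [1.34259106e-01 9.90946258e-01 8.25453127e-05] [ 0.35319778  0.56108142 -2.44039717]
```

View pics/w3.png

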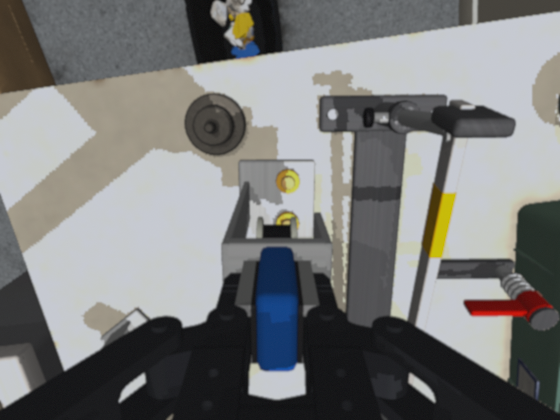

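View pics/s3.png

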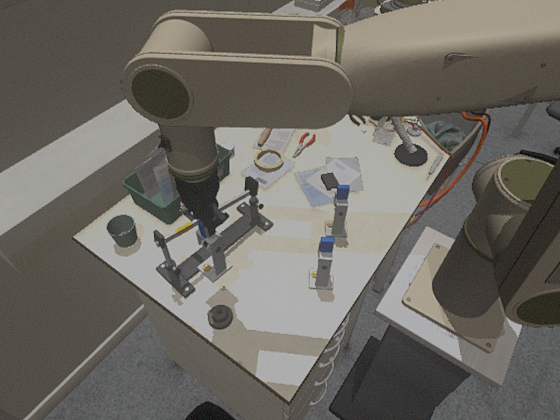

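View pics/t3.png

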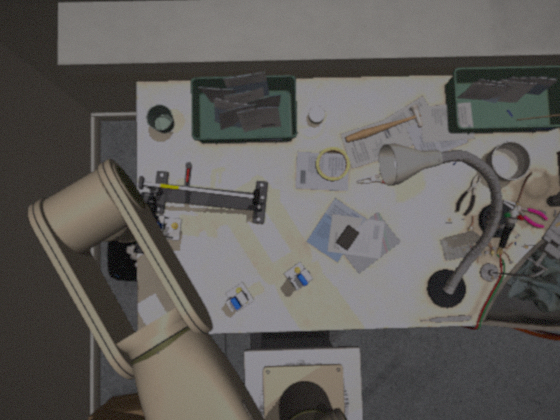

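```bash
python3 - <<'E'
from h import *
im=cv2.imread("pics/w3.png")
cv2.imwrite("pics/w3z.png",cv2.resize(im[85:355,310:560],None,fx=2.2,fy=2.2,interpolation=cv2.INTER_CUBIC))
for b in blobs(im,(22,150,90),(35,255,255),60)[:4]: print(b)
for n in ("top","scene"):
  im=cv2.imread(f"pics/{n}3.png" if 0 else f"pics/{n[0]}3.png")
  for b in blobs(im,(22,150,90),(35,255,255),10)[:4]: print(n,b)
E
```

```text
(np.int32(873), array([441.16494845, 224.46620848]), ((441.1243591308594, 224.9195098876953), (13.898764610290527, 65.86197662353516), 12.094757080078125))
(np.int32(393), array([241.57506361,  24.23664122]), ((241.34735107421875, 25.21017837524414), (24.01335906982422, 23.68076515197754), 86.18592071533203))
(np.int32(102), array([283.50980392, 217.43137255]), ((283.3800048828125, 217.33998107910156), (7.800001621246338, 18.200002670288086), 53.13010025024414))
(np.int32(99), array([291.44444444, 178.77777778]), ((291.0, 180.5), (21.0, 12.0), 90.0))
top (np.int32(60), array([168.65, 186.1 ]), ((168.9923095703125, 186.06153869628906), (16.37258529663086, 3.5970072746276855), 7.125016689300537))
scene (np.int32(39), array([183.82051282, 226.69230769]), ((183.6651153564453, 226.79721069335938), (2.233957290649414, 16.511859893798828), 60.945396423339844))
```

View pics/w3z.png

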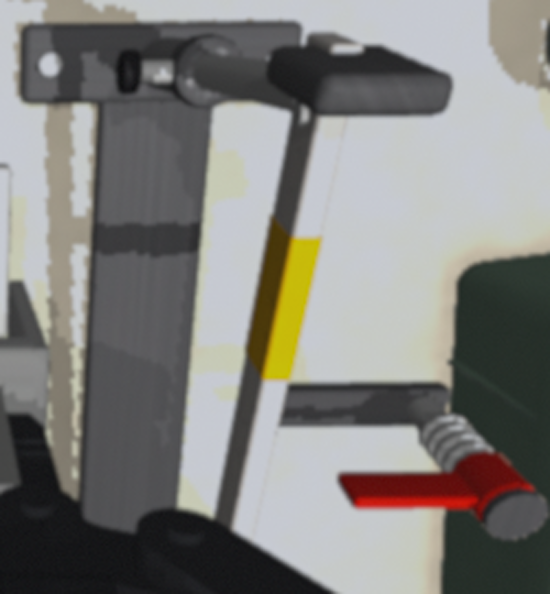

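```bash
python3 - <<'E'
from h import *
import pickle
c=pickle.load(open("w3.pkl","rb"))
g=lambda x,y:(310+x/2.2,85+y/2.2)
A,B,C,D=[ray("wrist",g(*p),c) for p in ((289,237),(322,239),(292,381),(262,380))]
cen=ray("wrist",g(291.2,309),c)
T=ray("top",(168.64,186.13));S=ray("scene",(183.8,226.72))
print("all",tri([cen,T,S]));print("wT",tri([cen,T]));print("wS",tri([cen,S]));print("TS",tri([T,S]))
# base beam edges in floor plane
for z in (0.0,0.006):
  for a,b in (((98,105),(80,515)),((212,105),(178,530)),((22,100),(98,103)),((22,30),(300,25))):
    p=plane("wrist",g(*a),z,c);q=plane("wrist",g(*b),z,c);d=q-p
    print(z,p.round(4),q.round(4),np.degrees(np.arctan2(d[1],d[0])).round(2))
  print("hole",plane("wrist",g(50,66),z,c))
h=.162
sl=np.tan(np.radians(10))*.0225
up=[A[0]+A[1]*(h+sl-A[0][2])/A[1][2],B[0]+B[1]*(h+sl-B[0][2])/B[1][2]]
lo=[C[0]+C[1]*(h-sl-C[0][2])/C[1][2],D[0]+D[1]*(h-sl-D[0][2])/D[1][2]]
print(up,lo)
d=(up[0]+up[1]-lo[0]-lo[1])/2;print(d,np.linalg.norm(d[:2]),np.degrees(np.arctan2(d[1],d[0])),np.mean(up+lo,axis=0))
E
```

```text
all (array([0.58493737, 0.32451773, 0.16200455]), [np.float64(0.001531610537428195), np.float64(0.0007910557548222862), np.float64(0.000770779283585786)])
wT (array([0.58506206, 0.32470486, 0.16289693]), [np.float64(0.0011299263211539546), np.float64(0.0011299263211540012)])
wS (array([0.59022797, 0.32057373, 0.15302575]), [np.float64(0.00034822290614891987), np.float64(0.0003482229061490321)])
TS (array([0.58411629, 0.32441099, 0.16197888]), [np.float64(3.422532190576688e-05), np.float64(3.4225321905908374e-05)])
0.0 [0.5687 0.3668 0.    ] [0.5433 0.1581 0.    ] -96.94
0.0 [0.6191 0.3599 0.    ] [0.5934 0.1421 0.    ] -96.74
0.0 [0.5353 0.3737 0.    ] [0.5687 0.3677 0.    ] -10.07
0.0 [0.5384 0.4035 0.    ] [0.6583 0.389  0.    ] -6.86
hole [0.54900982 0.38662262 0.        ]
0.006 [0.5675 0.3676 0.006 ] [0.5425 0.1622 0.006 ] -96.94
0.006 [0.6172 0.3607 0.006 ] [0.5919 0.1464 0.006 ] -96.74
0.006 [0.5347 0.3743 0.006 ] [0.5676 0.3684 0.006 ] -10.07
0.006 [0.5377 0.4036 0.006 ] [0.6557 0.3894 0.006 ] -6.86
hole [0.54819508 0.38705416 0.006     ]
[array([0.58453025, 0.34655441, 0.16596736]), array([0.59311057, 0.34482385, 0.16596736])] [array([0.58821353, 0.30088255, 0.15803264]), array([0.57968045, 0.30237572, 0.15803264])]
[0.00487342 0.04406    0.00793471] 0.04432870206430652 83.68824401569897 [0.5863837  0.32365913 0.162     ]
```

```bash
python3 -m creep '[[0,0,0,-0.9],[-1,5,0,0],[-1,15,0,0],[-1,20,0,0],[0,20,0,0],[0,20,0,0],[0,12,0,0],[0,6,0,0],[0,2,0,0],[0,0,0,0]]'; python3 - <<'E'
from h import *
import pickle
c=r.calibration("wrist");im=r.grab_frame("wrist");cv2.imwrite("pics/w4.png",im);pickle.dump(c,open("w4.pkl","wb"))
s=r.observe();print(s["position"],s["eef_rot"][:,0], s["ft_force"])
cv2.imwrite("pics/w4z.png",cv2.resize(im[60:340,170:420],None,fx=2.1,fy=2.1,interpolation=cv2.INTER_CUBIC))
E
```

```text
time_s: 9.4
position: [0.5859, 0.3255, 0.2361]
eef_rot: [[0.117, 0.993, -0.0], [0.993, -0.117, -0.0], [-0.0, -0.0, -1.0]]
ft_force: [-0.7, 0.1, -1.8]
grip_width: 0.161
[0.58568474 0.32562993 0.23627191] [1.16987097e-01 9.93133435e-01 1.62065455e-05] [ 0.04616216 -0.4506177  -2.20981777]
```

View pics/w4z.png

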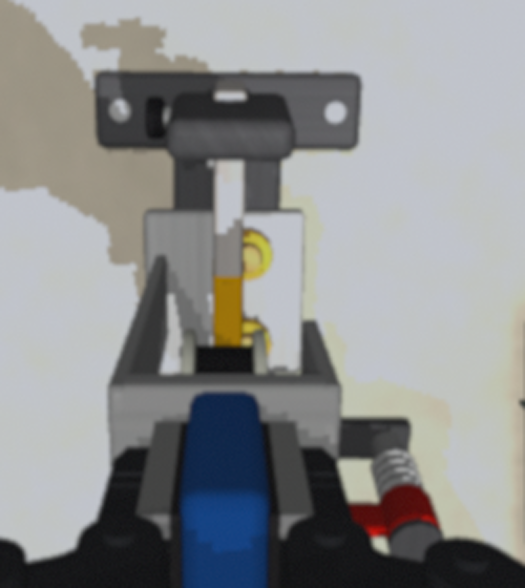

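```bash
python3 -m creep '[[0,1.2,2,0],[0,0,4,0],[0,0,4,0],[0,0,3,0],[0,0,2,0],[0,0,1,0],[0,0,0.5,0],[0,0,0.5,0],[0,0,0,0],[0,0,0,0]]'; python3 - <<'E'
from h import *
import pickle
im=r.grab_frame("wrist");cv2.imwrite("pics/w5.png",im)
for i in range(2):
  s=r.observe();print(s["position"],s["ft_force"]); 
  if i==0: cv2.imwrite("pics/s5.png",r.grab_frame("scene"))
cv2.imwrite("pics/w5z.png",cv2.resize(im[60:340,170:420],None,fx=2.1,fy=2.1,interpolation=cv2.INTER_CUBIC))
E
```

```text
time_s: 10.45
position: [0.5873, 0.3254, 0.2194]
eef_rot: [[0.117, 0.993, 0.0], [0.993, -0.117, 0.0], [0.0, 0.0, -1.0]]
ft_force: [0.3, 0.6, -2.8]
grip_width: 0.16
[0.5872707  0.32534674 0.21940424] [ 0.13792848 -0.92925393 -2.48183532]
[0.58727911 0.32536956 0.21939987] [-0.81599848 -0.71255675 -1.31234228]
```

View pics/w5z.png

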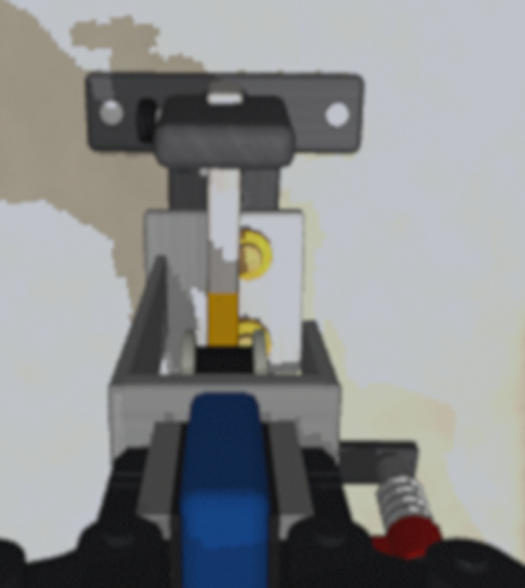

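```bash
python3 -m creep '[[0,0,0.4,0],[0,0,0.4,0],[0,0,0.3,0],[0,0,0.3,0],[0,0,0.3,0],[0,0,0.2,0],[0,0,0.2,0],[0,0,0.2,0],[0,0,0.2,0],[0,0,0,0]]'; python3 -m creep '[[0,0,0.1,0],[0,0,0.1,0],[0,0,0.1,0],[0,0,0.1,0],[0,0,0.1,0],[0,0,0.1,0],[0,0,0.1,0],[0,0,0,0],[0,0,0,0],[0,0,0,0]]'
```

```text
time_s: 11.55
position: [0.5872, 0.3253, 0.2167]
eef_rot: [[0.117, 0.993, -0.0], [0.993, -0.117, -0.0], [-0.0, -0.0, -1.0]]
ft_force: [0.2, 0.3, -2.3]
grip_width: 0.162
time_s: 12.55
position: [0.5872, 0.3253, 0.2161]
eef_rot: [[0.117, 0.993, 0.0], [0.993, -0.117, 0.0], [0.0, 0.0, -1.0]]
ft_force: [0.1, -0.0, -1.5]
grip_width: 0.158
```

```bash
python3 -m creep '[[0,0,0.1,0],[0,0,0.1,0],[0,0,0.1,0],[0,0,0.1,0],[0,0,0.1,0],[0,0,0,0],[0,0,0,0],[0,0,0,0],[0,0,0,0],[0,0,0,0]]'
```

```text
time_s: 13.55
position: [0.5872, 0.3253, 0.2156]
eef_rot: [[0.117, 0.993, 0.0], [0.993, -0.117, -0.0], [-0.0, 0.0, -1.0]]
ft_force: [-0.9, 0.9, -2.0]
grip_width: 0.156
```

```bash
python3 -m creep '[[0,0,0.1,0],[0,0,0.1,0],[0,0,0.1,0],[0,0,0.1,0],[0,0,0.1,0],[0,0,0.1,0],[0,0,0,0],[0,0,0,0],[0,0,0,0],[0,0,0,0]]'
```

```text
time_s: 14.55
position: [0.5872, 0.3253, 0.215]
eef_rot: [[0.117, 0.993, -0.0], [0.993, -0.117, -0.0], [-0.0, -0.0, -1.0]]
ft_force: [0.1, 0.7, -1.5]
grip_width: 0.157
```

```bash
python3 -m creep '[[0,0,0.1,0],[0,0,0.1,0],[0,0,0.1,0],[0,0,0.1,0],[0,0,0.1,0],[0,0,0.1,0],[0,0,0,0],[0,0,0,0],[0,0,0,0],[0,0,0,0]]'
```

```text
time_s: 15.55
position: [0.5872, 0.3254, 0.2144]
eef_rot: [[0.117, 0.993, 0.0], [0.993, -0.117, 0.0], [0.0, 0.0, -1.0]]
ft_force: [-0.2, 0.1, -2.3]
grip_width: 0.153
```

```bash
python3 -m creep '[[0,0,0.1,0],[0,0,0.1,0],[0,0,0.1,0],[0,0,0.1,0],[0,0,0.1,0],[0,0,0.1,0],[0,0,0,0],[0,0,0,0],[0,0,0,0],[0,0,0,0]]'
```

```text
time_s: 16.55
position: [0.5872, 0.3254, 0.2138]
eef_rot: [[0.117, 0.993, -0.0], [0.993, -0.117, 0.0], [0.0, -0.0, -1.0]]
ft_force: [0.1, 0.5, -2.2]
grip_width: 0.159
```

```bash
python3 -m creep '[[0,0,0.1,0],[0,0,0.1,0],[0,0,0.1,0],[0,0,0.1,0],[0,0,0.1,0],[0,0,0.1,0],[0,0,0,0],[0,0,0,0],[0,0,0,0],[0,0,0,0]]'
```

```text
time_s: 17.55
position: [0.5872, 0.3253, 0.2132]
eef_rot: [[0.117, 0.993, -0.0], [0.993, -0.117, -0.0], [-0.0, 0.0, -1.0]]
ft_force: [-0.1, 0.2, -1.9]
grip_width: 0.155
```

```bash
python3 -m creep '[[0,0,0.1,0],[0,0,0.1,0],[0,0,0.1,0],[0,0,0.1,0],[0,0,0.1,0],[0,0,0.1,0],[0,0,0,0],[0,0,0,0],[0,0,0,0],[0,0,0,0]]'
```

```text
time_s: 18.55
position: [0.5872, 0.3254, 0.2126]
eef_rot: [[0.117, 0.993, 0.0], [0.993, -0.117, 0.0], [0.0, 0.0, -1.0]]
ft_force: [0.7, -0.5, -1.9]
grip_width: 0.16
```

```bash
python3 -m creep '[[0,0,0.1,0],[0,0,0.1,0],[0,0,0.1,0],[0,0,0.1,0],[0,0,0.1,0],[0,0,0.1,0],[0,0,0,0],[0,0,0,0],[0,0,0,0],[0,0,0,0]]'
```

```text
time_s: 19.55
position: [0.5873, 0.3254, 0.2124]
eef_rot: [[0.117, 0.993, 0.0], [0.993, -0.117, 0.0], [0.0, 0.0, -1.0]]
ft_force: [-1.4, -0.7, 4.4]
grip_width: 0.151
```

```bash
python3 -m creep '[[0,0,0,0],[0,0,0,0],[0,0,0,0],[-1,0,0.17,0],[-2,0,0.35,0],[-2,0,0.35,0],[-2,0,0.35,0],[-2,0,0.35,0],[-1,0,0.17,0],[0,0,0,0]]'
```

```text
time_s: 20.55
position: [0.5862, 0.3152, 0.2105]
eef_rot: [[0.117, 0.993, 0.0], [0.993, -0.117, -0.0], [0.0, 0.0, -1.0]]
ft_force: [-1.9, -1.0, 5.0]
grip_width: 0.156
```

```bash
python3 -m creep '[[-2,0,0.35,0],[-2,0,0.35,0],[-2,0,0.35,0],[-2,0,0.35,0],[-2,0,0.35,0],[-2,0,0.35,0],[-2,0,0.35,0],[-2,0,0.35,0],[-2,0,0.35,0],[-1,0,0.17,0]]'
```

```text
time_s: 21.55
position: [0.584, 0.2967, 0.2073]
eef_rot: [[0.117, 0.993, 0.001], [0.993, -0.117, 0.001], [0.001, 0.0, -1.0]]
ft_force: [-1.9, 0.7, 4.4]
grip_width: 0.159
```

```bash
python3 - <<'E'
from h import *
im=r.grab_frame("wrist");cv2.imwrite("pics/w6.png",im)
s=r.observe();print(s["ft_force"],s["wrist_torque"])
s=r.grab_frame("scene");print(r.observe()["ft_force"])
a=cv2.resize(im[60:340,170:420],None,fx=1.6,fy=1.6,interpolation=cv2.INTER_CUBIC)
b=cv2.resize(s[160:300,130:280],None,fx=2.6,fy=2.6,interpolation=cv2.INTER_CUBIC)
H=max(a.shape[0],b.shape[0]);o=np.zeros((H,a.shape[1]+b.shape[1],3),np.uint8);o[:a.shape[0],:a.shape[1]]=a;o[:b.shape[0],a.shape[1]:]=b
cv2.imwrite("pics/c6.png",o)
E
```

```text
[-2.19567618 -0.21442889  5.76594939] [-0.06891885  0.3582958   0.04138194]
[-1.49171513  0.09803015  5.40990893]
```

View pics/c6.png

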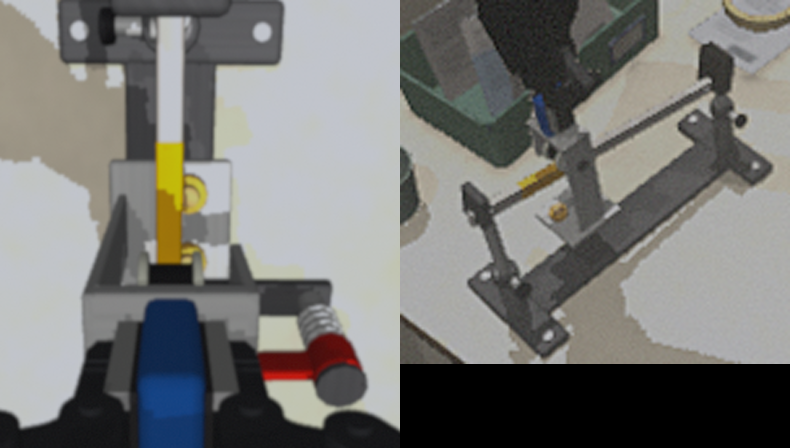

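```bash
python3 -m creep '[[-2,-0.1,0.35,0],[-2,-0.1,0.35,0],[-2,-0.1,0.35,0],[-2,0,0.35,0],[-2,0,0.35,0],[-2,0,0.35,0],[-2,0,0.35,0],[-2,0,0.35,0],[-2,0,0.35,0],[-1,0,0.17,0]]'; python3 - <<'E'
from h import *
s=r.grab_frame("scene");cv2.imwrite("pics/s7.png",cv2.resize(s[160:300,130:280],None,fx=3,fy=3,interpolation=cv2.INTER_CUBIC));print(r.observe()["ft_force"])
E
```

```text
time_s: 22.65
position: [0.5816, 0.2778, 0.2039]
eef_rot: [[0.117, 0.993, 0.001], [0.993, -0.117, 0.001], [0.001, 0.001, -1.0]]
ft_force: [0.6, 1.8, 5.3]
grip_width: 0.162
[0.13657786 1.4471596  5.26452669]
```

View pics/s7.png

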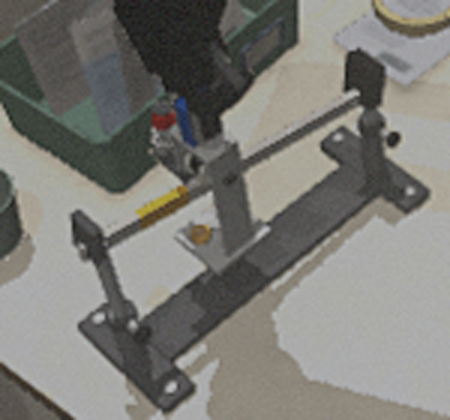

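```bash
python3 -m creep '[[-2,0,0.35,0],[-2,0,0.35,0],[-2,0,0.35,0],[-2,0,0.35,0],[-2,0,0.35,0],[-2,0,0.35,0],[-2,0,0.35,0],[-2,0,0.35,0],[-2,0,0.35,0],[-2,0,0.35,0]]'
```

```text
time_s: 23.7
position: [0.5792, 0.2575, 0.2003]
eef_rot: [[0.117, 0.993, 0.001], [0.993, -0.117, -0.0], [-0.0, 0.001, -1.0]]
ft_force: [-0.9, -0.1, 5.3]
grip_width: 0.159
```

```bash
python3 -m creep '[[-2,0,0.34,0],[-2,0,0.34,0],[-2,0,0.34,0],[-2,0,0.34,0],[-2,0,0.34,0],[-2,0,0.34,0],[-2,0,0.35,0],[-1,0,0.17,0],[0,0,0,0],[0,0,0,0]]'
```

```text
time_s: 24.7
position: [0.5774, 0.2425, 0.1976]
eef_rot: [[0.117, 0.993, 0.0], [0.993, -0.117, -0.0], [-0.0, 0.0, -1.0]]
ft_force: [0.4, -0.3, 5.3]
grip_width: 0.156
```

```bash
python3 -m creep '[[-2,0,0.35,0],[-2,0,0.35,0],[-2,0,0.35,0],[-2,0,0.35,0],[-2,0,0.35,0],[-2,0,0.35,0],[-2,0,0.35,0],[0,0,0,0],[0,0,0,0],[0,0,0,0]]'; python3 - <<'E'
from h import *
im=r.grab_frame("wrist");cv2.imwrite("pics/w8.png",im)
s=r.grab_frame("scene");cv2.imwrite("pics/s8.png",cv2.resize(s[160:300,130:280],None,fx=3,fy=3,interpolation=cv2.INTER_CUBIC));print(r.observe()["ft_force"])
E
```

```text
time_s: 25.7
position: [0.5758, 0.229, 0.1952]
eef_rot: [[0.117, 0.993, 0.0], [0.993, -0.117, -0.0], [-0.0, 0.0, -1.0]]
ft_force: [2.6, -1.4, 4.9]
grip_width: 0.161
[ 2.35534961 -2.12397877  4.15653064]
```

View pics/w8.png

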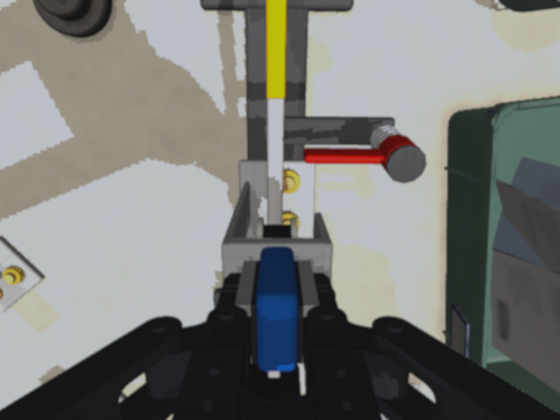

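View pics/s8.png

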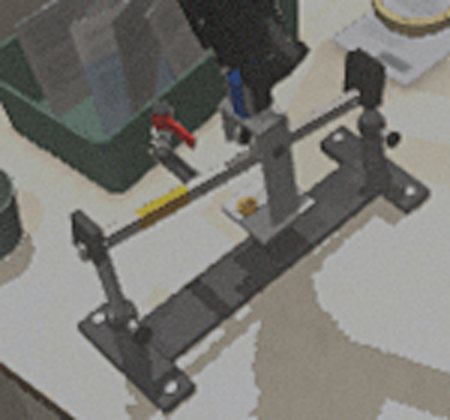

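```bash
python3 -m creep '[[0,0.1,0,0],[0,0.1,0,0],[0,0.1,0,0],[0,0,0,0],[0,0,0,0],[0,0,0,0],[0,0,0,0],[0,0,0,0],[0,0,0,0],[0,0,0,0]]'
```

```text
time_s: 26.8
position: [0.5759, 0.2291, 0.1952]
eef_rot: [[0.117, 0.993, 0.0], [0.993, -0.117, 0.0], [0.0, 0.0, -1.0]]
ft_force: [1.8, -2.8, 6.5]
grip_width: 0.16
```

```bash
python3 -m creep '[[0,0,0,0],[0,0,0,0],[0,0,0,0],[0,0,0,0],[0,0,0,0],[0,0,0,0],[0,0,0,0],[0,0,0,0],[0,0,0,0],[0,0,0,0]]' -1 30; python3 - <<'E'
from h import *
im=r.grab_frame("wrist");cv2.imwrite("pics/w9.png",im)
s=r.grab_frame("scene");cv2.imwrite("pics/s9.png",cv2.resize(s[140:300,130:290],None,fx=3,fy=3,interpolation=cv2.INTER_CUBIC));print(r.observe()["ft_force"])
E
```

```text
time_s: 27.8
position: [0.5759, 0.229, 0.1951]
eef_rot: [[0.117, 0.993, 0.0], [0.993, -0.117, 0.0], [0.0, 0.0, -1.0]]
ft_force: [-0.9, 0.2, -0.5]
grip_width: 1.001
[-0.52817455  0.73372441 -0.20262215]
```

View pics/w9.png

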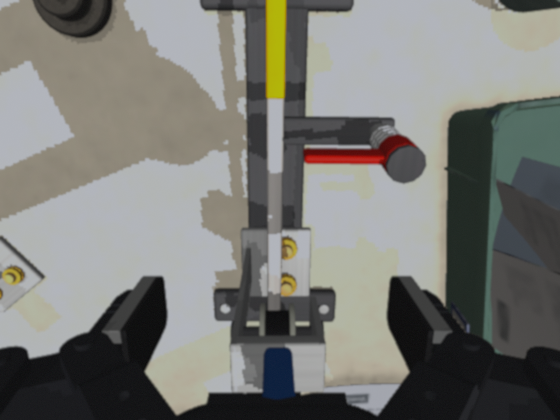

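View pics/s9.png

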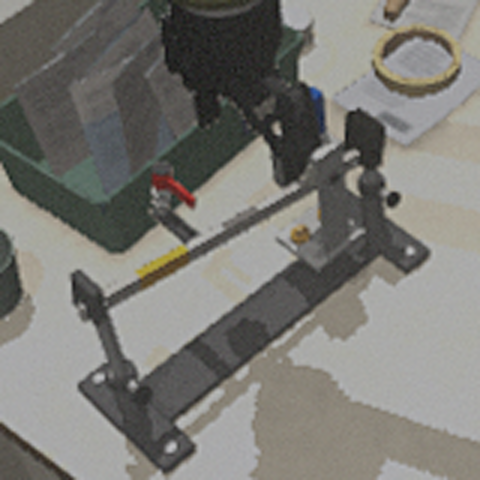

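```bash
python3 -m creep '[[0,0,-5,0],[0,0,-15,0],[0,0,-20,0],[0,0,-20,0],[0,0,-20,0],[0,0,-15,0],[0,0,-5,0],[0,0,0,0],[0,0,0,0],[0,0,0,0]]'; python3 - <<'E'
from h import *
a={}
for k in range(2):
  for n in ("scene","top","wrist"):
    c=r.calibration(n)
    im=r.grab_frame(n); cv2.imwrite(f"pics/{n}10_{k}.png",im)
    for b in blobs(im,(100,120,40),(125,255,255),20): print(k,n,b[0],b[1],plane(n,b[1],.2,c).round(4))
s=cv2.imread("pics/scene10_1.png");cv2.imwrite("pics/s10.png",cv2.resize(s[140:300,130:290],None,fx=3,fy=3,interpolation=cv2.INTER_CUBIC))
E
```

```text
time_s: 28.9
position: [0.5753, 0.2289, 0.2936]
eef_rot: [[0.117, 0.993, -0.002], [0.993, -0.117, -0.001], [-0.001, -0.002, -1.0]]
ft_force: [-0.2, -0.6, -0.5]
grip_width: 1.0
0 scene 57 [326.73684211 239.28070175] [0.2903 0.1881 0.2   ]
0 scene 38 [343.34210526 186.26315789] [0.3394 0.0309 0.2   ]
0 scene 34 [244.55882353 165.64705882] [0.5729 0.1147 0.2   ]
0 top 84 [250.48809524 190.83333333] [0.5623 0.1233 0.2   ]
0 top 56 [301.91071429 279.30357143] [0.3513 0.0082 0.2   ]
0 wrist 1134 [278.35185185 342.94885362] [0.5654 0.13   0.2   ]
1 scene 57 [326.89473684 239.21052632] [0.2901 0.1878 0.2   ]
1 scene 38 [343.18421053 186.26315789] [0.3397 0.0311 0.2   ]
1 scene 33 [244.57575758 165.6969697 ] [0.5727 0.1148 0.2   ]
1 top 81 [250.27160494 190.83950617] [0.5623 0.1238 0.2   ]
1 top 57 [301.71929825 279.19298246] [0.3516 0.0086 0.2   ]
1 wrist 1115 [277.95784753 342.48251121] [0.5655 0.1301 0.2   ]
```

View pics/s10.png

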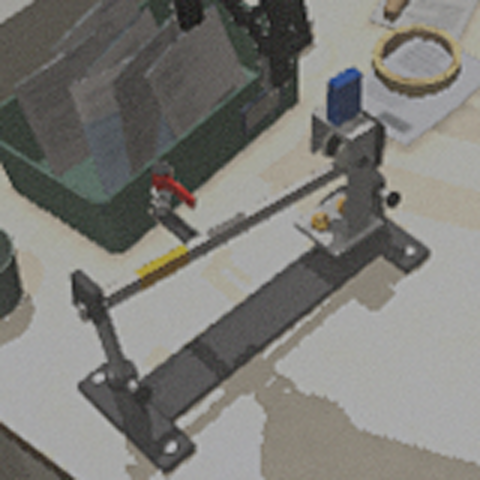

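View pics/wrist10_1.png

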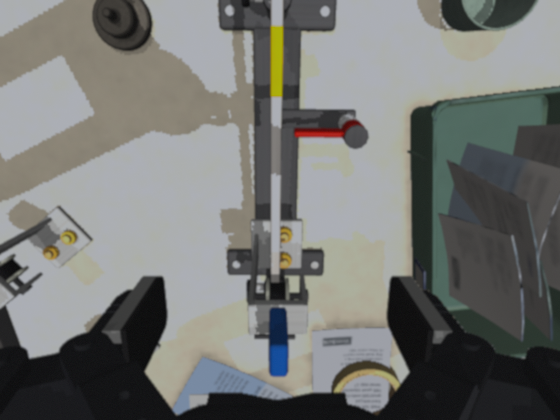

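```bash
python3 - <<'E'
from h import *
S=ray("scene",(244.57,165.67));T=ray("top",(250.38,190.84));W=ray("wrist",(278.1,342.6))
c=np.array((.5864,.324));ey=np.array((.1193,.9929));ex=np.array((.9929,-.1193))
for k,v in dict(ST=[S,T],SW=[S,W],all=[S,T,W]).items():
    p,e=tri(v); d=p[:2]-c; print(k,p.round(4),np.round(e,4),"stand x,y",round(d@ex,4),round(d@ey+.085,4))
s=r.observe();print(s["time_s"],s["ft_force"])
E
```

```text
ST [0.5621 0.1241 0.2128] [0.0018 0.0018] stand x,y -0.0003 -0.1164
SW [0.5656 0.128  0.2073] [0.0059 0.0059] stand x,y 0.0027 -0.1121
all [0.5648 0.125  0.2041] [0.0059 0.0034 0.0065] stand x,y 0.0023 -0.1152
29.2 [0.17616942 0.16501417 0.50823489]
```

```bash
python3 -m creep '[[0,0,0,0],[0,0,0,0],[0,0,0,0],[0,0,0,0],[0,0,0,0],[0,0,0,0],[0,0,0,0],[0,0,0,0],[0,0,0,0],[0,0,0,0]]' >/dev/null; python3 - <<'E'
from h import *
im=r.grab_frame("wrist");print([ (b[0],b[1]) for b in blobs(im,(100,120,40),(125,255,255),20)]); print(r.observe()["ft_force"])
print(r.finish_job())
E
```

```text
[(np.int32(1110), array([277.53153153, 342.10810811]))]
[1.28965576 0.50123803 0.12830611]
the job is handed in; nothing more can be done
None
```

I hung the farthest of the three hangers on the rail at the yellow mark, open side towards the gate's pin. I slid it down through the gate, let go, and it rolled by itself to the rubber end stop. I handed the job in after about 30 s of the 61 s; no verdict is reported.

- **Loading:** I felt the rail with small downward steps. The hanger then bore on it at about 6–7 N for roughly half a second or more.
- **Slide:** The readings at the end of each move put the load on the rail at about 6–9 N, below the 20 N limit. Single force readings vary by about 0.5–1 N. I did not see the gate past its opening angle directly. I infer that it opened from the uphill force on the tool and from the hanger passing it.
- **Below the gate:** The images showed the gate shut behind the hanger. I held it there at about 7–9 N for over a second, about 97 mm downhill of where it was loaded, at roughly stand y = -0.012 m.
- **Last checks:**
  - The hanger hangs upright against the stop.
  - The tab moved less than 1 pixel over the last second or so, so the hanger was at rest.
  - The gate is shut.
  - The gripper is about 10 cm above where I let go and touches nothing.
  - I did not measure the bystanders again; the path stayed clear of them.

**Where measurements disagreed:** The final tab position came out at stand y = -0.112 to -0.116 m and x within 3 mm. That is inside the allowed range but further along than the nominal -0.105 m. The camera rays disagreed by 2–6 mm, because each view sees a different part of the tab.

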